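# Show the clogged filter cartridge to the inspection camera

## Robot

A 6-joint arm with a two-finger parallel gripper is mounted at the origin on the work surface. World frame = base frame: x ahead of the robot, y to its left, z up, the work surface at z = 0. Lengths are in m, angles in rad, forces in N, time in s.
With the tool pointing down it reaches from about 0.25 to 0.725 m from the base axis. Payload 4 kg.
Tool frame: the origin (TCP) lies on the centre line of the jaws, within the pads' length; the fingertips stand 17 mm ahead of it and the grasp point (between the pads) lies 2 mm behind it; z points along the fingers, x is the direction in which the jaws open and shut, and the axes are right-handed (so a half turn about z gives the same grasp; the last joint's range is limited). The gripper opens to 85 mm and grips with 20 to 120 N. Pads are 22 mm wide; open, the fingers measure 114 mm over their backs; the gripper's body (76 mm by 85 mm) begins 54 mm behind the grasp point. The pads swing forward as they close: fully open they stand 13 mm farther back than shut.
Start: joints at [1.148, 0.241, 0.005, 1.335, 0, 1.571], TCP at [0.205, 0.456, 0.248] pointing down, gripper open.
Joint ranges: [-2.72, 2.72], [-1.05, 1.87], [-1.09, 1.28], [-1.99, 2.15], [-1.42, 1.44], [-3.14, 3.14]. Speed limits (rad/s): [2.79, 2.79, 3.14, 3.14, 3.14, 3.14].

## Interface

Orientations are given as a unit quaternion [x, y, z, w].
In Python, from workcell import bot gives the robot as it stands.
- The arm moves only by the tool jog_arm, never from a script. Its arguments are lists of equal length, an entry for each row: "jaw": the closure, from 0 (fully open) to 1 (shut); "linear": the shift along the tool's x, y, z in m, a list of three; "delta_rot": the turn, a rotation vector about the tool's x, y, z in degrees, a list of three. A call has exactly 8 rows; each row is the pose to reach, as a shift and turn from the pose commanded when the call began, along the tool's axes at that moment; what a row does not reach only later rows make up. A row lasts 1/12 s, in which the tool goes at most 41.7 mm and 7.16 degrees, less where a joint would pass 70% of its speed; a pose out of reach is approached as far as the arm can. A call with a gripper value outside its range is refused whole. The fingers move at their own pace and stop on an object; the grip force is fixed at half the most. Time passes only in rows, so rows that repeat a pose let the fingers close, or fill a call up. It gives the time, the measured TCP pose, the force and the opening at its end, in the units of the state.
- bot.get_obs(): the state, without advancing time (a new reading comes with each control period).
- bot.camera(name): name is "side" or "top" or "wrist"; returns (picture, depth): 480x640x3 uint8, red, green, blue; 480x640 float32, m along the optical axis (not along the pixel's ray), 0 where there is no reading.
- bot.calibration(name): a dict with "fovy" (degrees; the focal length in pixels is half the picture's height over the tangent of half this angle, whatever the lens; pixels are square), "cx", "cy" (the principal point, pixels), "origin" and "orientation" of the camera in the world. Camera axes: x right, y down, z forward; pixel columns grow to the right and rows downward; lengths in m; the calibration is good to about 2 mm. A picture is of the moment at which its call begins: read the wrist's pose just before it. calibration takes no time and is no camera call; for the wrist camera it gives the pose at the moment of the call.
- bot.job_done(): hands the job in, once; it reports no verdict.
The state is a dict: "clock": time; "joint_pos": joint angles; "joint_vel": joint speeds; "tau": joint torques, N m; "eef_pos": TCP position; "tool_rot": TCP orientation; "ft_force": force on the tool from outside, world axes, zero at the start; "ft_torque": the same for the moment, N m; "grip_width": finger opening in m.
Only numpy, scipy, OpenCV 4.12 (cv2) and the standard library are available. Lean on these libraries where they do the work, as an engineer would, in place of code of your own. Each camera call takes 0.05 s, during which the arm holds its last target.

## Task

One of the three filter wells shows a popped-up red indicator: draw the cartridge out of that well, tilt it towards the inspection camera and hold it still with its foot pointed squarely into the lens, centred and about 80 mm in front of the glass. Finish while still holding it there in the gripper, without touching the camera, and leave the other two cartridges seated and everything else where it is.

Things in the scene. Friction and masses are not known exactly. Their poses are not given: they have to be found in the camera images.
- manifold: Fixed aluminium block 150 (x) x 340 (y) x 75 (z) mm with three round wells in a row along its y; origin at the centre of its underside. Each well is 44 mm wide and 60 mm deep, its floor 15 mm above the table; well centres lie at x = -15, y = -110, 0, +110 mm. The indicators stand on its top at x = +50 mm, one in line with each well.
- indicator_red: The pop-up indicator that has popped: red mushroom button (28 mm across, top 26 mm above the block) on a dark 34 mm collar, fixed on top of the manifold, 65 mm from the centre of the well it belongs to (the next well is 128 mm away). Origin at the centre of the collar's underside, on the block's top.
- lens: Head of the inspection camera: grey box body 50 x 56 x 50 mm with a black lens barrel in a white ring 60 mm across. Origin at the centre of the lens's front, 110 mm above the table; its z axis is the viewing direction, which rises 45 degrees above level and looks roughly towards the robot. Behind the front (along -z) it reaches 75 mm. Fixed to the camera stand.
- focus (a point): Point on the viewing axis 80 mm in front of the lens: where the cartridge's foot belongs.
- camera_stand: Fixed stand of the camera: dark foot plate 100 (x) x 90 (y) x 12 mm, origin under the lens centre at table height; its post stands at the back (+x). At yaw 0 the camera looks towards -x; the view turns with the yaw.
- parts_bin: Bystander: loose blue open bin 110 x 90 x 55 mm; origin at the centre of its underside.
- screwdriver: Bystander: loose screwdriver with yellow handle lying on the table; its length lies along its x.
- suction_cup: Bystander: loose yellow suction cup, 68 mm across, 46 mm tall; origin at the centre of its underside.
- indicator_green_a: One of the two indicators that have not popped: flat green button (28 mm across, top 9 mm above the block) on a dark 34 mm collar; fixed; origin at the centre of the collar's underside.
- indicator_green_b: The other of the two indicators that have not popped: flat green button (28 mm across, top 9 mm above the block) on a dark 34 mm collar; fixed; origin at the centre of the collar's underside.
- manifold_hole0 (a point): Centre of the mouth of well 0, at the block's top (75 mm above the table); this well holds cartridge0.
- cartridge0: Loose upright filter cartridge, 150 mm long, 0.11 to 0.18 kg, round about its z axis; origin at the centre of its underside, the foot (a white disc with a dark middle). It stands loosely on the well's floor; nothing latches it. From the foot: black sleeve 41 mm wide up to 62 mm, pleated cream body up to 95 mm, black flange 44 mm wide from 95 to 103 mm, blue round knob 32 mm wide from 103 to 150 mm (the grip).
- cartridge0_head (a point): Centre of the top of that cartridge's blue knob, 150 mm from its foot.
- manifold_hole1 (a point): Centre of the mouth of well 1, at the block's top (75 mm above the table); this well holds cartridge1.
- cartridge1: Loose upright filter cartridge, 150 mm long, 0.11 to 0.18 kg, round about its z axis; origin at the centre of its underside, the foot (a white disc with a dark middle). It stands loosely on the well's floor; nothing latches it. From the foot: black sleeve 41 mm wide up to 62 mm, pleated cream body up to 95 mm, black flange 44 mm wide from 95 to 103 mm, blue round knob 32 mm wide from 103 to 150 mm (the grip).
- cartridge1_head (a point): Centre of the top of that cartridge's blue knob, 150 mm from its foot.
- manifold_hole2 (a point): Centre of the mouth of well 2, at the block's top (75 mm above the table); this well holds cartridge2.
- cartridge2: Loose upright filter cartridge, 150 mm long, 0.11 to 0.18 kg, round about its z axis; origin at the centre of its underside, the foot (a white disc with a dark middle). It stands loosely on the well's floor; nothing latches it. From the foot: black sleeve 41 mm wide up to 62 mm, pleated cream body up to 95 mm, black flange 44 mm wide from 95 to 103 mm, blue round knob 32 mm wide from 103 to 150 mm (the grip).
- cartridge2_head (a point): Centre of the top of that cartridge's blue knob, 150 mm from its foot.

How it is judged:
By the outcome, as a careful person would: the job done as asked, in the order asked, and still so for the second after the job is handed in, while the arm keeps its last pose, push and grip.
It also fails if it takes over 38 s, if anything falls off the work surface, if the arm or the gripper's body presses on something with over 40 N, if the wrist force passes 120 N, or if a joint passes its speed limit or range.

## Working session

There is one attempt and no reset: what is moved stays moved. The work goes in short steps, Python scripts to look and compute and a tool call to move; the robot and the scene stay as the last step left them, time stands still between calls to the robot, and variables do not carry over. Pictures are saved under pics/ and viewed, and the job is handed in when it is done.

Besides the shell and the picture viewer there is one more tool, called after "Request:" as a command line: name --argument value ..., lists and objects as JSON in quotes. jog_arm: Moves the arm, as the interface text tells. Its arguments: {"type":"object","properties":{"jaw":{"type":"array","items":{"type":"number"}},"linear":{"type":"array","items":{"type":"array","items":{"type":"number"}}},"delta_rot":{"type":"array","items":{"type":"array","items":{"type":"number"}}}},"required":["jaw","linear","delta_rot"]}

```bash
ls; mkdir -p pics
cat > h.py <<'E'
import numpy as np, cv2
from scipy.spatial.transform import Rotation as R
from workcell import bot
def cal(n):
    c=bot.calibration(n); f=240/np.tan(np.radians(c['fovy'])/2)
    return f,c['cx'],c['cy'],np.array(c['origin']),R.from_quat(c['orientation']).as_matrix(),c
def ray(n,u,v,C=None):
    f,cx,cy,o,M,_=C or cal(n)
    return o, M@np.array([(u-cx)/f,(v-cy)/f,1.])
def onz(n,u,v,z,C=None):
    o,d=ray(n,u,v,C); return o+d*(z-o[2])/d[2]
def proj(n,p,C=None):
    f,cx,cy,o,M,_=C or cal(n); q=M.T@(np.array(p)-o); return np.array([cx+f*q[0]/q[2],cy+f*q[1]/q[2]])
E
python3 - <<'E'
from h import *
s=bot.get_obs(); print(s)
for n in ['side','top']:
    print(n,cal(n)[5]); p,d=bot.camera(n)
    cv2.imwrite(f'pics/{n}0.png',p[:,:,::-1]); np.save(f'{n}0.npy',d)
E
```

```text
pics
{'clock': 0.0, 'joint_pos': array([1.14799685e+00, 2.41431409e-01, 3.74317756e-03, 1.33521288e+00,
       2.83345496e-05, 1.57077211e+00]), 'joint_vel': array([-0.00094131, -0.00015922, -0.00082398, -0.00100348, -0.0011591 ,
       -0.00071477]), 'tau': array([ 8.38149663e-04, -3.72317362e+01,  2.52408957e+01,  1.70253601e-02,
       -7.26198391e-05, -2.00897688e-05]), 'eef_pos': array([0.20490688, 0.45543466, 0.24741096]), 'tool_rot': array([ 8.39729540e-01,  5.43003860e-01, -8.91432276e-04,  5.59535436e-04]), 'ft_force': array([ 0.05554457, -0.36846721, -0.19786349]), 'ft_torque': array([ 0.00745741, -0.01412955, -0.01636409]), 'grip_width': 0.0852522819225688}
side {'fovy': 42.36392447390788, 'cx': 324.0785747215909, 'cy': 237.79010862378027, 'origin': array([ 0.48718823, -1.02197951,  0.9098798 ]), 'orientation': array([ 0.88815625, -0.05536422,  0.02862719, -0.45529525])}
top {'fovy': 53.32093176194322, 'cx': 318.0869917052083, 'cy': 239.67079453955014, 'origin': array([0.43464775, 0.06701972, 1.14357495]), 'orientation': array([-0.69892498,  0.70949382, -0.07280227,  0.05312458])}
```

View pics/side0.png

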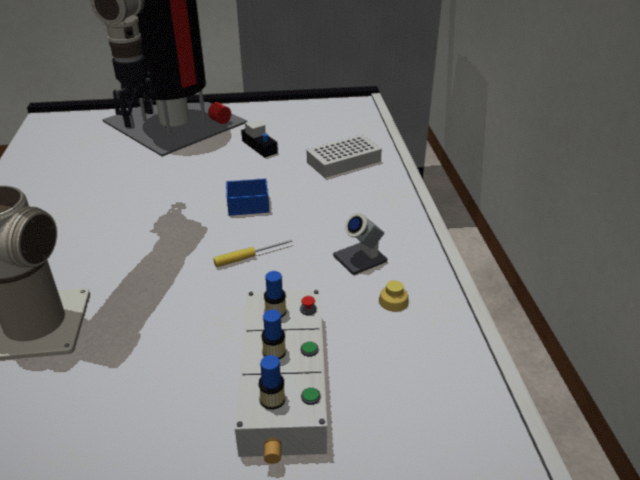

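View pics/top0.png

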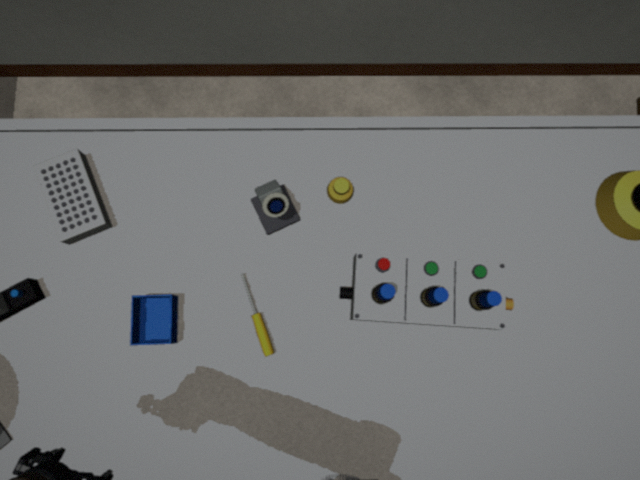

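The red indicator is at the far (+y) end: side image (308,302), top image (383,265). Its cartridge's knob is at (274,284) in the side view and (384,293) in the top view. The lens is at side (357,224) and top (276,206). I'll zoom in and measure.

Run:
```python
from h import *
s=cv2.imread('pics/side0.png'); t=cv2.imread('pics/top0.png')
a=cv2.resize(s[195:335,235:415],None,fx=4,fy=4,interpolation=cv2.INTER_CUBIC)
b=cv2.resize(t[170:335,240:440],None,fx=3.6,fy=3.6,interpolation=cv2.INTER_CUBIC)
cv2.imwrite('pics/sz.png',a); cv2.imwrite('pics/tz.png',b)
for n,im in (('side',s),('top',t)):
    hsv=cv2.cvtColor(im,cv2.COLOR_BGR2HSV); D=np.load(n+'0.npy')
    for nm,lo,hi in (('red',(0,150,90),(6,255,255)),('green',(50,120,50),(85,255,255)),('blue',(105,150,60),(125,255,255))):
        m=cv2.inRange(hsv,lo,hi)
        if nm=='red': m|=cv2.inRange(hsv,(172,150,90),(180,255,255))
        k,l,st,c=cv2.connectedComponentsWithStats(m)
        for i in range(1,k):
            if st[i,4]>25:
                zz=D[l==i]; print(n,nm,st[i],c[i].round(1),np.median(zz[zz>0]).round(3))
```

```text
side red [209 102  15  11  89] [215.7 106.7] 2.05
side red [302 297  12   9  90] [307.6 300.7] 1.215
side green [302 342  15  11 113] [309.  347.2] 1.136
side green [303 389  15  12 150] [310.2 394.3] 1.049
side blue [263 134   4   7  26] [264.6 136.8] 1.897
side blue [ 227  180   42   35 1298] [247.  196.7] 1.646
side blue [350 218   9  11  77] [354.  223.4] 1.417
side blue [266 272  15  27 349] [273.3 284.5] 1.179
side blue [264 310  17  30 417] [271.7 323.9] 1.09
side blue [261 355  18  33 494] [269.7 370.6] 1.002
top red [378 259  12  11 104] [383.4 263.9] 1.054
top green [426 262  11  12 106] [431.1 267.9] 1.072
top green [475 266  11  12 105] [479.8 271.2] 1.074
top blue [380 284  15  16 186] [386.7 291. ] 0.98
top blue [433 288  15  15 178] [439.8 294.7] 0.982
top blue [486 292  15  14 169] [493.  298.3] 0.983
top blue [ 131  295   41   50 1609] [154.5 319.1] 1.113
```

View pics/sz.png

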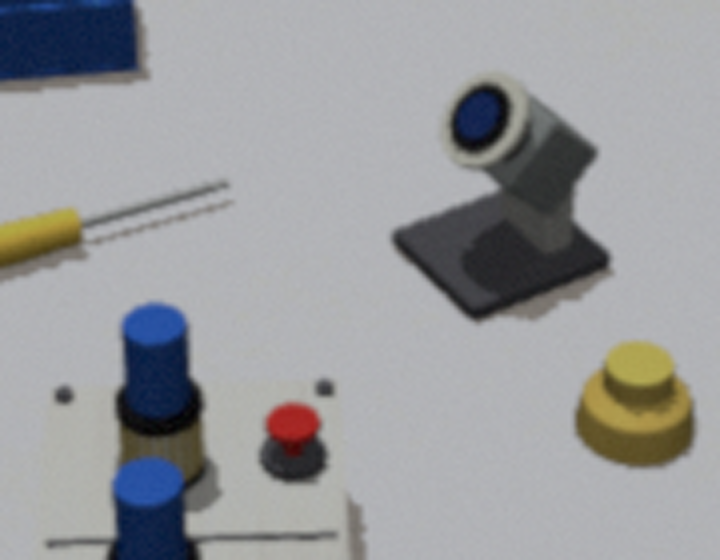

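View pics/tz.png

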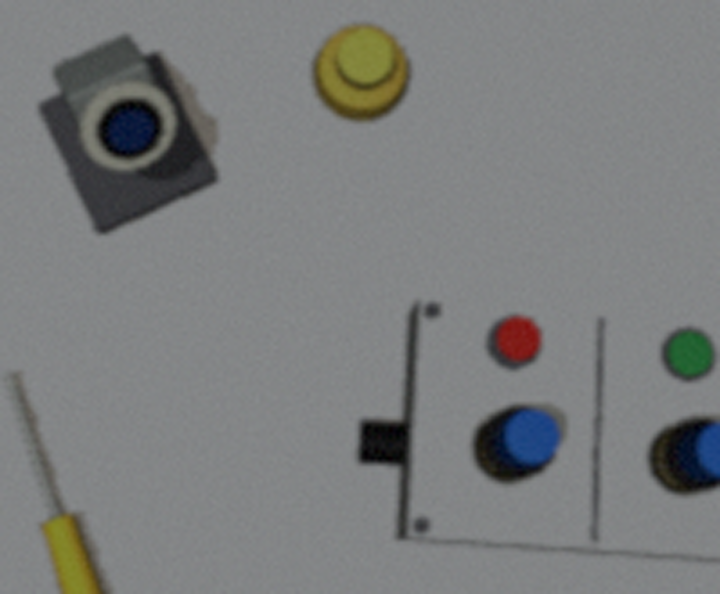

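Run:
```python
from h import *
C=cal('top')
# button tops: red 101mm, green 84mm
for u,v,z in ((383.4,263.9,.098),(431.1,267.9,.084),(479.8,271.2,.084)): print('btn',onz('top',u,v,z).round(4))
S=cal('side')
for u,v,z in ((307.6,300.7,.096),(309,347.2,.084),(310.2,394.3,.084)): print('btn side',onz('side',u,v,z).round(4))
def tri(a,b):
    o1,d1=a;o2,d2=b
    s=np.linalg.lstsq(np.c_[d1,-d2],o2-o1,rcond=None)[0]
    p,q=o1+s[0]*d1,o2+s[1]*d2
    return (p+q)/2,np.linalg.norm(p-q)
# knob body centroids (different visible portions)
for a,b in (((273.3,284.5),(386.7,291)),((271.7,323.9),(439.8,294.7)),((269.7,370.6),(493,298.3))):
    print('knob',tri(ray('side',*a),ray('top',*b)))
```

```text
btn [ 0.5667 -0.1074  0.098 ]
btn [ 0.5579 -0.2168  0.084 ]
btn [ 0.5489 -0.3265  0.084 ]
btn side [ 0.5697 -0.1057  0.096 ]
btn side [ 0.5603 -0.2199  0.084 ]
btn side [ 0.5508 -0.329   0.084 ]
knob (array([ 0.5040531 , -0.10437689,  0.14323605]), np.float64(0.0006478227639280216))
knob (array([ 0.49465769, -0.21520085,  0.14568024]), np.float64(0.001078830948607568))
knob (array([ 0.48528175, -0.32611124,  0.14798925]), np.float64(0.0010937262385022947))
```

```bash
cat >> h.py <<'E'
def tri(a,b):
    o1,d1=a;o2,d2=b
    s=np.linalg.lstsq(np.c_[d1,-d2],o2-o1,rcond=None)[0]
    p,q=o1+s[0]*d1,o2+s[1]*d2
    return (p+q)/2,np.linalg.norm(p-q)
E
python3 - <<'E'
from h import *
print('knobtop top',onz('top',532/3.6+240-.4,437/3.6+170-.4,.165),'side',onz('side',155/4+235-.4,325/4+195-.4,.165))
s=cv2.imread('pics/side0.png'); t=cv2.imread('pics/top0.png')
pt={}
for n,im,box in (('side',s,(340,205,375,245)),('top',t,(255,185,300,228))):
    x0,y0,x1,y1=box; z=cv2.resize(im[y0:y1,x0:x1],None,fx=8,fy=8,interpolation=cv2.INTER_CUBIC)
    hsv=cv2.cvtColor(z,cv2.COLOR_BGR2HSV)
    h=hsv[:,:,0];m=cv2.inRange(hsv,(100,110,40),(130,255,255))
    cs=cv2.findContours(m,0,1)[0]; c=max(cs,key=cv2.contourArea); e=cv2.fitEllipse(c)
    pt[n]=np.array(e[0])/8+[x0,y0]-.44; print(n,'blue ell',pt[n],np.array(e[1])/8)
    cv2.imwrite(f'pics/{n}lens.png',z)
print(tri(ray('side',*pt['side']),ray('top',*pt['top'])))
for u,v in ((356.3,224.6),): 
    print('ring',tri(ray('side',486/4+235-.4,120/4+195-.4),ray('top',128/3.6+240-.4,127/3.6+170-.4)))
c=[onz('top',u/3.6+240-.4,v/3.6+170-.4,.012) for u,v in ((40,105),(100,233),(217,180))]
print(c,[np.linalg.norm(c[i]-c[i+1]) for i in (0,1)])
print('yaw top', np.degrees(np.arctan2(*(c[1]-c[0])[[1,0]])),np.degrees(np.arctan2(*(c[2]-c[1])[[1,0]])))
c=[onz('side',u/4+235-.4,v/4+195-.4,.012) for u,v in ((393,237),(478,317),(609,260))]
print(c,[np.linalg.norm(c[i]-c[i+1]) for i in (0,1)])
for i in (0,1): print('side', np.degrees(np.arctan2(*(c[i+1]-c[i])[[1,0]])))
E
```

```text
knobtop top [ 0.50222674 -0.10205074  0.165     ] side [ 0.50546824 -0.1049393   0.165     ]
side blue ell [353.97260147 223.46818405] [ 9.68955326 12.82470703]
top blue ell [275.90416199 205.77711349] [10.76739311 12.3751297 ]
(array([0.69963595, 0.1289142 , 0.10979115]), np.float64(0.0022188660999921204))
ring (array([0.70407864, 0.13089264, 0.10460194]), np.float64(0.004218810061819047))
[array([0.74167109, 0.19594252, 0.012     ]), array([0.65301973, 0.15534123, 0.012     ]), array([0.68836698, 0.07687145, 0.012     ])] [np.float64(0.09750655495236953), np.float64(0.08606355119800226)]
yaw top -155.3927779694845 -65.75048914970877
[array([0.65559928, 0.14901458, 0.012     ]), array([0.69372629, 0.06769649, 0.012     ]), array([0.77941113, 0.11087937, 0.012     ])] [np.float64(0.08981258342039342), np.float64(0.0959513094685197)]
side -64.87987830467611
side 26.746883868560005
```

View pics/toplens.png

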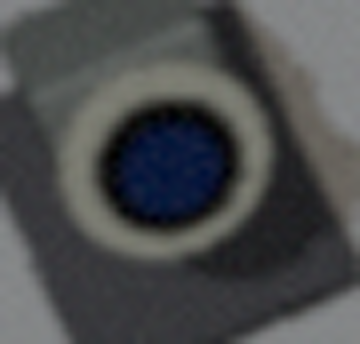

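View pics/sidelens.png

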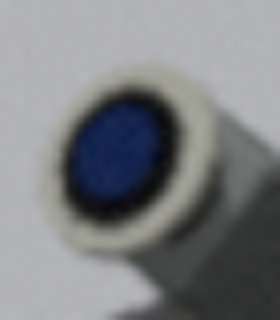

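```bash
cat >> h.py <<'E'
def rel(p,Rt):
    s=bot.get_obs(); R0=R.from_quat(s['tool_rot']); 
    print('lin',R0.inv().apply(np.array(p)-s['eef_pos']).round(4),'rot',np.degrees((R0.inv()*Rt).as_rotvec()).round(2),'joints',s['joint_pos'].round(2),'t',s['clock'])
def tool(az,tilt):
    a,t=np.radians([az,tilt]); h=np.array([np.cos(a),np.sin(a),0]); k=np.array([0,0,1.])
    z=-k*np.cos(t)+h*np.sin(t); x=h*np.cos(t)+k*np.sin(t)
    return R.from_matrix(np.c_[x,np.cross(z,x),z])
E
python3 - <<'E'
from h import *
rel([.503,-.103,.26],tool(25,0))
print(cal('wrist')[5])
E
```

```text
lin [-0.387   0.501  -0.0118] rot [4.000e-02 1.100e-01 4.078e+01] joints [1.15 0.24 0.   1.34 0.   1.57] t 0.1
{'fovy': 60.206020088428474, 'cx': 317.61139091489093, 'cy': 241.3079766085566, 'origin': array([0.13048308, 0.49000747, 0.3733065 ]), 'orientation': array([0.82866556, 0.53628345, 0.08633558, 0.13512813])}
```

Request:
jog_arm --jaw '[0,0,0,0,0,0,0,0]' --linear '[[-0.024,0.031,0],[-0.048,0.062,0],[-0.072,0.093,-0.002],[-0.096,0.124,-0.004],[-0.12,0.155,-0.006],[-0.144,0.186,-0.008],[-0.168,0.217,-0.01],[-0.192,0.248,-0.011]]' --delta_rot '[[0,0,2.5],[0,0,5],[0,0,7.5],[0,0,10],[0,0,12.5],[0,0,15],[0,0,17.5],[0,0,20]]'

```text
clock: 0.77
eef_pos: [0.3528, 0.1773, 0.2594]
tool_rot: [0.922, 0.388, 0.0, 0.0]
ft_force: [0.7, 0.3, -0.8]
grip_width: 0.0853
```

Run:
```python
from h import *
p,d=bot.camera('wrist'); cv2.imwrite('pics/w1.png',p[:,:,::-1])
rel([.503,-.103,.26],tool(25,0))
```

```text
lin [-0.0904  0.2981  0.0012] rot [ 0.33  0.04 20.08] joints [ 0.45  0.03 -0.22  1.33 -0.01  1.24] t 0.8167
```

View pics/w1.png

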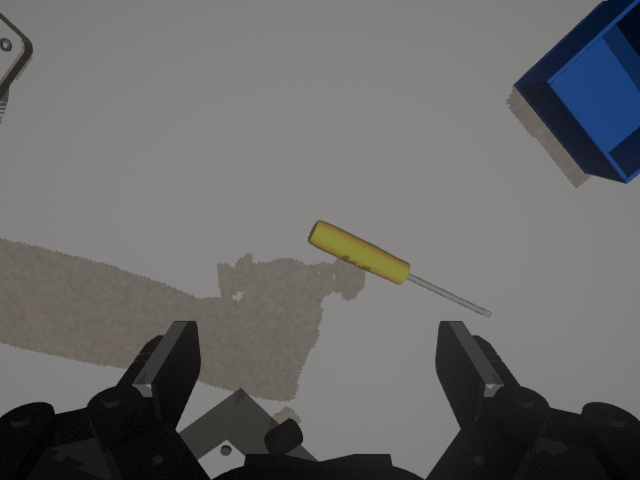

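The wrist view shows the screwdriver at (360,255) and the bin at upper right. The path is clear, so I'll carry on.

Request:
jog_arm --jaw '[0,0,0,0,0,0,0,0]' --linear '[[-0.011,0.037,0],[-0.022,0.074,0],[-0.034,0.111,0],[-0.045,0.149,0],[-0.057,0.186,0],[-0.068,0.224,0],[-0.079,0.261,0],[-0.09,0.298,0]]' --delta_rot '[[0,0,2.5],[0,0,5],[0,0,7.5],[0,0,10],[0,0,12.5],[0,0,15],[0,0,17.5],[0,0,20]]'

```text
clock: 1.48
eef_pos: [0.5037, -0.0949, 0.2588]
tool_rot: [0.975, 0.222, -0.0, -0.0]
ft_force: [0.6, 0.7, -1.3]
grip_width: 0.0856
```

Run:
```python
from h import *
C=cal('wrist');p,d=bot.camera('wrist'); cv2.imwrite('pics/w2.png',p[:,:,::-1]);np.save('w2.npy',d)
rel([.503,-.103,.141],tool(25,0))
hsv=cv2.cvtColor(p,cv2.COLOR_RGB2HSV); m=cv2.inRange(hsv,(105,150,30),(125,255,255))
k,l,st,c=cv2.connectedComponentsWithStats(m)
for i in range(1,k):
    if st[i,4]>100: print(st[i],c[i].round(1),np.median(d[l==i]))
print(proj('wrist',[.503,-.103,.165],C),proj('wrist',[.503,-.103,.118],C))
```

```text
lin [-4.600e-03 -1.000e-04  1.171e-01] rot [0.29 0.02 0.25] joints [-0.19  0.27  0.07  1.37 -0.    0.94] t 1.5333
[ 286  239   54   50 2049] [312.8 263.7] 0.23560145
[ 203  367   48   54 1643] [225.9 398.1] 0.2655755
[310.20762492 268.08951593] [311.43183559 241.98452934]
```

View pics/w2.png

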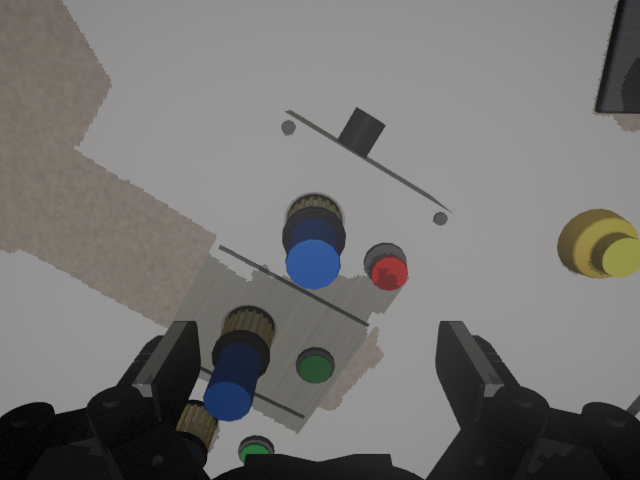

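The knob top of the red-indicator cartridge is centred near (313,264), with the red button at (389,272). I'll turn that into a position.

Run:
```python
from h import *
C=cal('wrist');p,d=bot.camera('wrist')
hsv=cv2.cvtColor(p,cv2.COLOR_RGB2HSV); m=cv2.inRange(hsv,(100,120,130),(130,255,255))
cs=[c for c in cv2.findContours(m,0,1)[0] if cv2.contourArea(c)>300]
for c in cs:
    (u,v),r=cv2.minEnclosingCircle(c);e=cv2.fitEllipse(c);print(u,v,r,e,onz('wrist',u,v,.165,C),onz('wrist',*e[0],.165,C), d[int(v),int(u)])
print(C[0])
P=onz('wrist',*cv2.fitEllipse(min(cs,key=lambda c:abs(cv2.minEnclosingCircle(c)[0][1]-264)))[0],.165,C)
rel([P[0],P[1],.141],tool(25,0)); print(bot.get_obs()['eef_pos'])
```

```text
311.4532165527344 252.81332397460938 26.737462997436523 ((311.40228271484375, 252.66641235351562), (49.44356918334961, 52.69390869140625), 93.4799575805664) [ 0.50314906 -0.10016939  0.165     ] [ 0.5030859  -0.10010177  0.165     ] 0.23306355
413.97160002214764
lin [-0.0029  0.0014  0.1169] rot [0.06 0.05 0.4 ] joints [-0.19  0.27  0.06  1.37 -0.    0.94] t 1.5833
[ 0.50517478 -0.09741131  0.2579401 ]
```

Request:
jog_arm --jaw '[0,0,0,0,0,0,0,0]' --linear '[[-0.001,0.001,0.02],[-0.002,0.002,0.04],[-0.003,0.002,0.06],[-0.003,0.002,0.078],[-0.003,0.002,0.09],[-0.003,0.002,0.09],[-0.003,0.002,0.09],[-0.003,0.002,0.09]]' --delta_rot '[[0,0,0],[0,0,0],[0,0,0],[0,0,0],[0,0,0],[0,0,0],[0,0,0],[0,0,0]]'

```text
clock: 2.25
eef_pos: [0.5018, -0.0959, 0.1701]
tool_rot: [0.975, 0.223, 0.0, 0.0]
ft_force: [0.4, 0.2, 0.1]
grip_width: 0.0856
```

Run:
```python
from h import *
rel([.503,-.102,.141],tool(25,0)); C=cal('wrist');p,d=bot.camera('wrist'); cv2.imwrite('pics/w3.png',p[:,:,::-1])
print(proj('wrist',[.503,-.102,.165],C),bot.get_obs()['eef_pos'])
```

```text
lin [-0.0016  0.006   0.0291] rot [ 0.02 -0.04  0.82] joints [-0.19  0.31 -0.11  1.15  0.    0.93] t 2.25
[312.73019356 356.74196267] [ 0.50216129 -0.09604719  0.17041557]
```

View pics/w3.png

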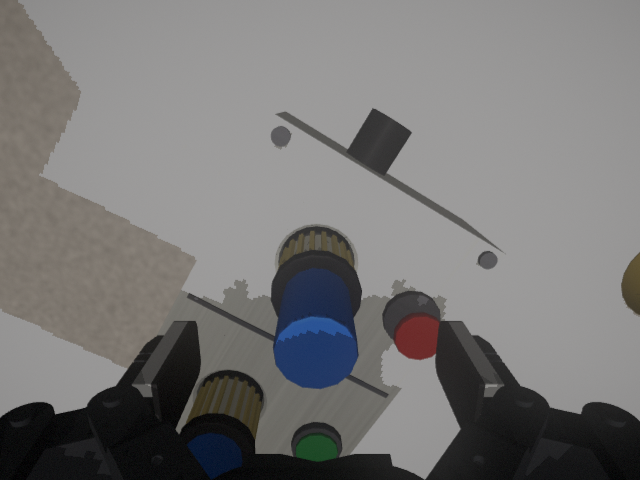

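The knob is centred between the jaws: knob top about (316,352), jaw midline about x=318. It agrees with the projection to about 2 mm. Next I descend and close.

Request:
jog_arm --jaw '[0,0,0,0,0.5,1,1,1]' --linear '[[0,0.003,0.012],[0,0.005,0.024],[0,0.005,0.029],[0,0.005,0.029],[0,0.005,0.029],[0,0.005,0.029],[0,0.005,0.029],[0,0.005,0.029]]' --delta_rot '[[0,0,0],[0,0,0],[0,0,0],[0,0,0],[0,0,0],[0,0,0],[0,0,0],[0,0,0]]'

```text
clock: 2.97
eef_pos: [0.5041, -0.1008, 0.141]
tool_rot: [0.975, 0.223, 0.001, 0.0]
ft_force: [-0.3, 0.2, 0.2]
grip_width: 0.0382
```

Request:
jog_arm --jaw '[1,1,1,1,1,1,1,1]' --linear '[[0,0,0],[0,0,0],[0,0,0],[0,0,0],[0,0,0],[0,0,0],[0,0,0],[0,0,0]]' --delta_rot '[[0,0,0],[0,0,0],[0,0,0],[0,0,0],[0,0,0],[0,0,0],[0,0,0],[0,0,0]]'

```text
clock: 3.63
eef_pos: [0.5041, -0.101, 0.141]
tool_rot: [0.975, 0.223, 0.001, 0.0]
ft_force: [-0.9, -0.9, 5.6]
grip_width: 0.031
```

Run:
```python
from h import *
s=bot.get_obs(); print(s['eef_pos'],s['grip_width'],s['ft_force'],s['ft_torque'])
p,d=bot.camera('wrist'); cv2.imwrite('pics/w4.png',p[:,:,::-1])
```

```text
[ 0.50406491 -0.10098413  0.14103466] 0.031026647684976778 [-0.88956552 -0.9177659   5.56446377] [-0.095458    0.22400299  0.02333383]
```

View pics/w4.png

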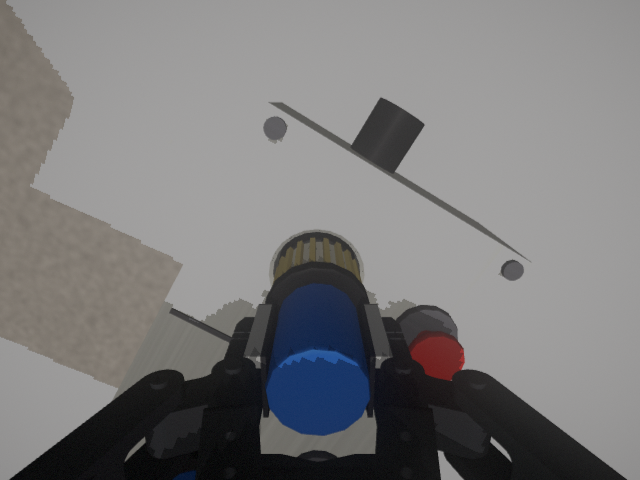

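The knob is gripped at a 31 mm opening. Lifting straight up.

Request:
jog_arm --jaw '[1,1,1,1,1,1,1,1]' --linear '[[0,0,-0.01],[0,0,-0.03],[0,0,-0.055],[0,0,-0.08],[0,0,-0.105],[0,0,-0.13],[0,0,-0.15],[0,0,-0.165]]' --delta_rot '[[0,0,0],[0,0,0],[0,0,0],[0,0,0],[0,0,0],[0,0,0],[0,0,0],[0,0,0]]'

```text
clock: 4.35
eef_pos: [0.5038, -0.1008, 0.3075]
tool_rot: [0.975, 0.223, 0.001, 0.0]
ft_force: [0.6, 0.0, -1.8]
grip_width: 0.0311
```

Run:
```python
from h import *
s=bot.get_obs(); print(s['eef_pos'],s['grip_width'],s['ft_force'],s['ft_torque'])
for n in ('wrist','side'):
  p,d=bot.camera(n); cv2.imwrite(f'pics/{n}5.png',p[:,:,::-1])
# final target
a=np.radians(25); dv=np.array([-np.cos(a)*.7071,-np.sin(a)*.7071,.7071]); L=np.array([.700,.129,.110]); F=L+.08*dv; print('F',F)
rel(F+.126*dv,tool(25,45))
```

```text
[ 0.50379838 -0.10076122  0.30752241] 0.03108418208607029 [ 0.55982849  0.04581952 -1.80031812] [ 0.08533313 -0.00577689  0.00649922]
F [0.64873198 0.10509333 0.166568  ]
lin [ 0.1299 -0.1243  0.0527] rot [-0.14 44.75  0.81] joints [-0.2   0.25  0.17  1.49  0.    0.92] t 4.45
```

View pics/side5.png

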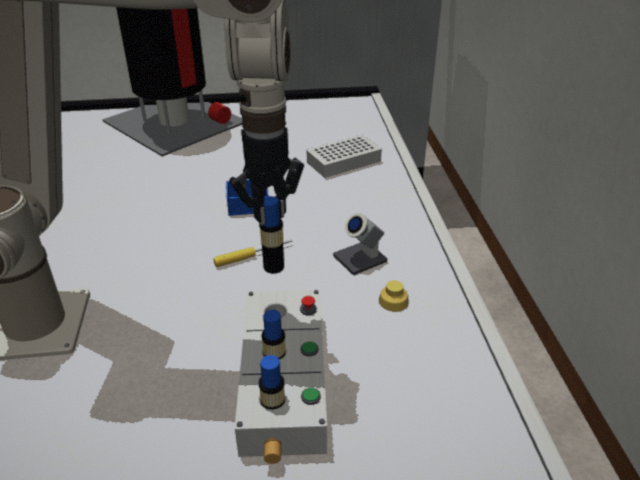

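View pics/wrist5.png

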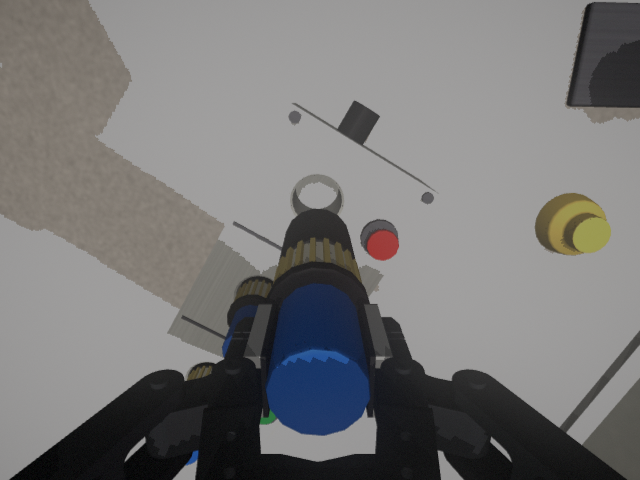

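The cartridge is clear of the well, and the other two are still seated. I'll make an intermediate move so the wrist camera can refine the lens position.

Request:
jog_arm --jaw '[1,1,1,1,1,1,1,1]' --linear '[[0.004,-0.01,0],[0.01,-0.026,0],[0.018,-0.046,0],[0.026,-0.066,0],[0.034,-0.086,0],[0.042,-0.104,0],[0.048,-0.117,0],[0.05,-0.124,0]]' --delta_rot '[[0,1.5,0],[0,4,0],[0,7,0],[0,10,0],[0,13,0],[0,16,0],[0,18.5,0],[0,20,0]]'

```text
clock: 5.12
eef_pos: [0.4929, 0.034, 0.3033]
tool_rot: [0.96, 0.22, 0.169, -0.04]
ft_force: [-0.5, -0.4, -1.3]
grip_width: 0.0307
```

Request:
jog_arm --jaw '[1,1,1,1,1,1,1,1]' --linear '[[0,0,0],[0,0,0],[0,0,0],[0,0,0],[0,0,0],[0,0,0],[0,0,0],[0,0,0]]' --delta_rot '[[0,0,0],[0,0,0],[0,0,0],[0,0,0],[0,0,0],[0,0,0],[0,0,0],[0,0,0]]'

```text
clock: 5.78
eef_pos: [0.4949, 0.0324, 0.3052]
tool_rot: [0.96, 0.219, 0.169, -0.039]
ft_force: [0.9, -0.3, -1.7]
grip_width: 0.0306
```

```bash
cat >> h.py <<'E'
L0=np.array([.700,.129,.110])
E
python3 - <<'E'
from h import *
s=bot.get_obs(); print(s['eef_pos'],s['grip_width'],s['ft_force'],s['joint_pos'].round(2))
C=cal('wrist');p,d=bot.camera('wrist'); cv2.imwrite('pics/w6.png',p[:,:,::-1]);np.save('w6.npy',d)
import pickle; pickle.dump(C,open('w6.pkl','wb'))
print(proj('wrist',L0,C))
E
```

```text
[0.49493776 0.03237075 0.30522752] 0.030600072425190424 [ 0.86017913 -0.33180946 -1.67473096] [-0.03 -0.02 -0.2   1.08  0.16  1.12]
[471.35790573 196.9338615 ]
```

View pics/w6.png

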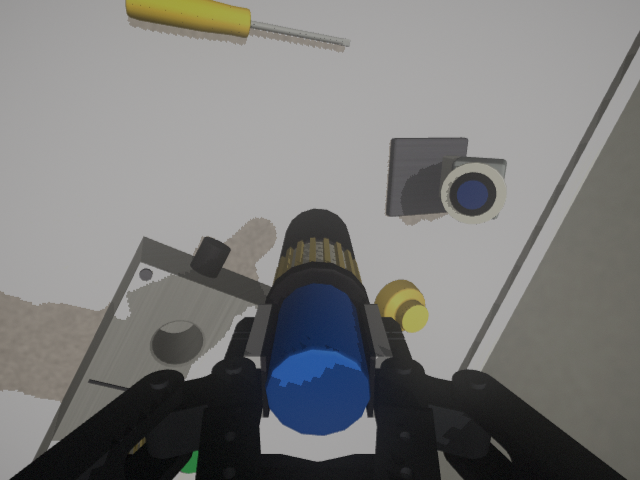

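The lens glass is at (472,194), against a prediction of (471,197). I'll use the glass ellipse, ring depth and plate edges for position and direction.

Run:
```python
from h import *
import pickle
C=pickle.load(open('w6.pkl','rb')); im=cv2.imread('pics/w6.png'); d=np.load('w6.npy')
f,cx,cy,o,M,_=C
z=cv2.resize(im[150:240,425:525],None,fx=7,fy=7,interpolation=cv2.INTER_CUBIC); cv2.imwrite('pics/w6z.png',z)
hsv=cv2.cvtColor(im,cv2.COLOR_BGR2HSV)
sub=np.zeros(d.shape,np.uint8); sub[155:235,432:515]=255
blue=cv2.inRange(hsv,(100,100,30),(130,255,255))&sub
c=max(cv2.findContours(blue,0,1)[0],key=cv2.contourArea); e=cv2.fitEllipse(c); print('glass',e, d[int(e[0][1]),int(e[0][0])])
g=e[0]; print('at z .11',onz('wrist',*g,.11,C))
def pts(m):
    v,u=np.nonzero(m); k=d[v,u]; ok=k>0; u,v,k=u[ok],v[ok],k[ok]
    return o+(np.c_[(u-cx)/f,(v-cy)/f,np.ones(len(u))]*k[:,None])@M.T
P=pts(blue); print('glass depth pt',np.median(P,0))
w=cv2.inRange(hsv,(0,0,110),(180,70,255))&sub
yy,xx=np.mgrid[:480,:640]; r=np.hypot(xx-g[0],yy-g[1]); w[(r>29)|(r<18)]=0
dk=cv2.inRange(hsv,(0,0,0),(180,255,60))&sub; dk[r>24]=0; dk|=blue
for nm,m in (('ring',cv2.erode(w,np.ones((3,3)))),('glass',cv2.erode(blue,np.ones((3,3)))),('barrel',cv2.erode(dk,np.ones((3,3))))):
    P=pts(m); 
    for _ in range(4):
        c0=P.mean(0); n=np.linalg.svd(P-c0)[2][2]; n*=np.sign(n[2]); res=(P-c0)@n; P=P[abs(res)<2*res.std()+1e-4]
    print(nm,len(P),'c',c0.round(4),'n',n.round(3),'az',np.degrees(np.arctan2(-n[1],-n[0])),'el',np.degrees(np.arcsin(n[2])),'std',res.std())
cr=[onz('wrist',u,v,.012,C) for u,v in ((391,138),(467,138),(388,215))]
print(cr); a=cr[0]-cr[1]; b=cr[2]-cr[0]; print(np.degrees(np.arctan2(-a[1],-a[0])),np.degrees(np.arctan2(b[1],b[0])),np.linalg.norm(a),np.linalg.norm(b))
```

```text
glass ((471.25201416015625, 193.4359130859375), (25.086666107177734, 29.094757080078125), 75.59933471679688) 0.3918113
at z .11 [0.69796148 0.1318124  0.11      ]
glass depth pt [0.69741362 0.13177883 0.10965188]
ring 550 c [0.6988 0.1318 0.1047] n [-0.642 -0.298  0.706] az 24.855053151984038 el 44.92537874112618 std 0.0006725246911400952
glass 327 c [0.6957 0.1317 0.1083] n [-0.641 -0.298  0.707] az 24.930438547792004 el 44.997333856509144 std 0.0007031069487282112
barrel 746 c [0.697  0.1329 0.1096] n [-0.641 -0.297  0.707] az 24.881140339559398 el 45.01191792854435 std 0.0007270335342105059
[array([0.6482598 , 0.15762255, 0.012     ]), array([0.74108694, 0.19944757, 0.012     ]), array([0.68770837, 0.07959116, 0.012     ])]
24.254842928551643 -63.181238092066536 0.10181458688516155 0.08743619024486589
```

View pics/w6z.png

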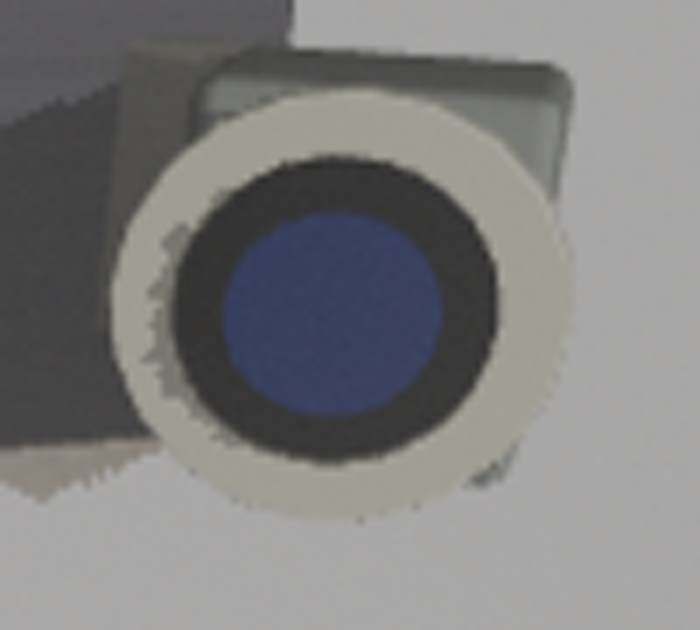

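Ring, glass and barrel normals all give azimuth 24.9° and elevation 45°. The lens front is at about (0.6985, 0.1305, 0.110). Next is the final move in two stages.

```bash
cat >> h.py <<'E'
L0=np.array([.6985,.1305,.110]); AZ=24.9
a_=np.radians(AZ); dv=np.array([-np.cos(a_)*.70711,-np.sin(a_)*.70711,.70711]); F=L0+.08*dv; T=F+.126*dv
E
python3 - <<'E'
from h import *
print(F,T); rel(T,tool(AZ,45))
E
```

```text
[0.64718961 0.10668251 0.1665688 ] [0.56637574 0.06916996 0.25566466]
lin [ 0.0586 -0.002   0.074 ] rot [-0.47 25.01  0.73] joints [-0.02 -0.02 -0.2   1.08  0.16  1.12] t 5.8333
```

Request:
jog_arm --jaw '[1,1,1,1,1,1,1,1]' --linear '[[0.004,0,0.004],[0.011,0,0.012],[0.02,-0.001,0.022],[0.029,-0.001,0.034],[0.038,-0.001,0.046],[0.047,-0.002,0.058],[0.054,-0.002,0.068],[0.058,-0.002,0.074]]' --delta_rot '[[0,2,0],[0,5,0],[0,9,0.2],[-0.2,13,0.3],[-0.3,17,0.5],[-0.4,21,0.6],[-0.5,24,0.7],[-0.5,25,0.7]]'

```text
clock: 6.5
eef_pos: [0.5642, 0.0692, 0.253]
tool_rot: [0.902, 0.199, 0.373, -0.083]
ft_force: [-0.7, -0.0, -1.5]
grip_width: 0.0311
```

Request:
jog_arm --jaw '[1,1,1,1,1,1,1,1]' --linear '[[0,0,0],[0,0,0],[0,0,0],[0,0,0],[0,0,0],[0,0,0],[0,0,0],[0,0,0]]' --delta_rot '[[0,0,0],[0,0,0],[0,0,0],[0,0,0],[0,0,0],[0,0,0],[0,0,0],[0,0,0]]'

```text
clock: 7.17
eef_pos: [0.5658, 0.0691, 0.2559]
tool_rot: [0.902, 0.2, 0.374, -0.082]
ft_force: [0.1, 0.1, -1.5]
grip_width: 0.0309
```

Run:
```python
from h import *
import pickle
rel(T,tool(AZ,45))
s=bot.get_obs(); print(s['eef_pos'],s['grip_width'],s['ft_force'])
for n in ('wrist','side','top'):
    C=cal(n);p,d=bot.camera(n); cv2.imwrite(f'pics/{n}7.png',p[:,:,::-1]);np.save(f'{n}7.npy',d); pickle.dump(C,open(f'{n}7.pkl','wb'))
    q=proj(n,F,C); print(n,q,proj(n,F+.15*dv,C),proj(n,L0,C))
    c=q.astype(int)
    x0,y0=max(c[0]-90,0),max(c[1]-75,0)
    cv2.imwrite(f'pics/{n}7z.png',cv2.resize(p[y0:y0+150,x0:x0+180,::-1],None,fx=4,fy=4,interpolation=cv2.INTER_CUBIC)); print(x0,y0)
```

```text
lin [0.0002 0.0001 0.0005] rot [ 0.02 -0.02  0.05] joints [-0.04 -0.04 -0.6   0.29  0.33  1.22] t 7.1667
[0.56584354 0.06905752 0.25589452] 0.030873162011626563 [ 0.13935148  0.14849717 -1.45977395]
wrist [317.5510526  238.85213055] [317.54274041 395.89623652] [317.5526512  208.64936274]
227 163
side [332.28629527 209.60075578] [288.53169689 180.80733718] [352.90362134 223.16831946]
242 134
top [284.97336817 222.81803527] [307.18955841 261.51911607] [275.17974862 205.75733956]
194 147
```

View pics/wrist7.png

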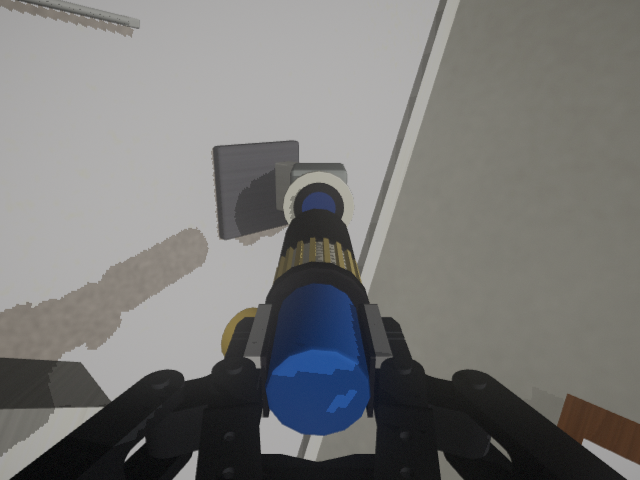

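View pics/side7z.png

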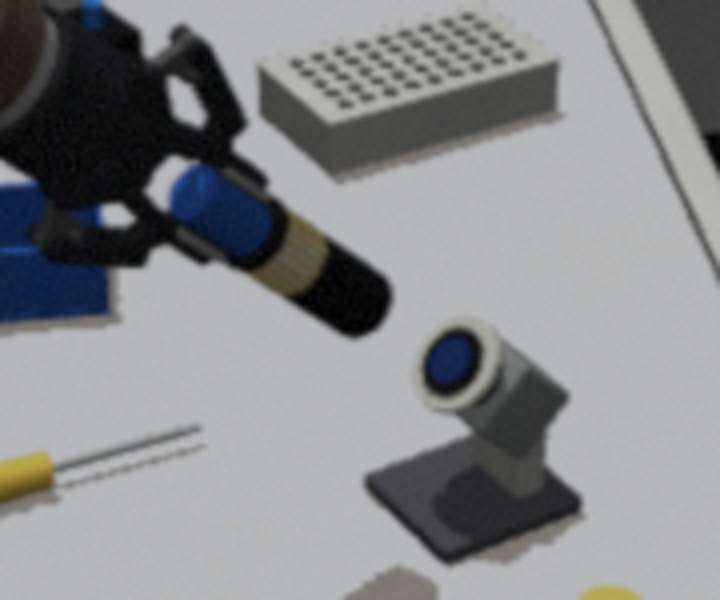

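View pics/top7z.png

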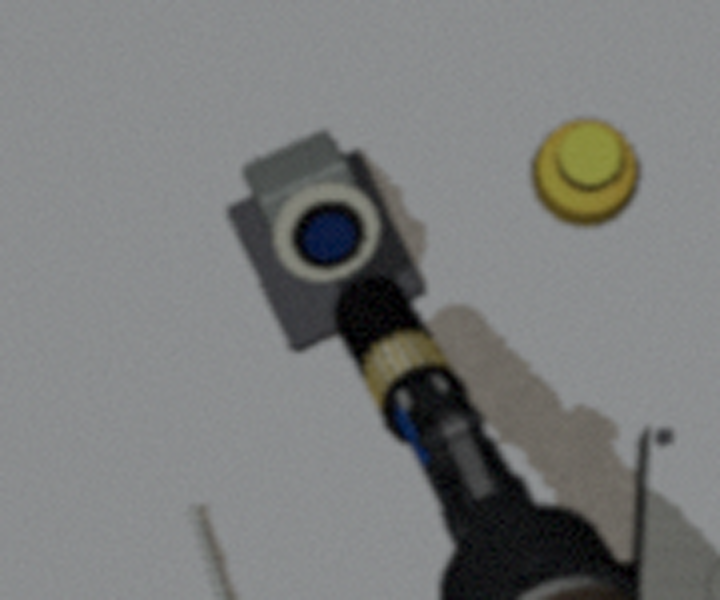

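Run:
```python
from h import *
import pickle
from scipy.optimize import least_squares
C=pickle.load(open('wrist7.pkl','rb')); im=cv2.imread('pics/wrist7.png'); d=np.load('wrist7.npy')
f,cx,cy,o,M,_=C; s=bot.get_obs(); R0=R.from_quat(s['tool_rot'])
v,u=np.mgrid[:480,:640]; P=o+(np.stack([(u-cx)/f,(v-cy)/f,np.ones_like(d)],-1)*d[...,None])@M.T
Q=R0.inv().apply((P-s['eef_pos']).reshape(-1,3)).reshape(480,640,3)
for r in range(204,380,3): print(r,im[r,312:324].mean(0).astype(int),Q[r,312:324].mean(0).round(4)*1000)
def fit(mask,r0):
    q=Q[mask]; 
    fun=lambda p: np.hypot(q[:,0]-p[0]-p[1]*(q[:,2]-.05),q[:,1]-p[2]-p[3]*(q[:,2]-.05))-p[4]
    z=least_squares(fun,[0,0,0,0,r0],loss='soft_l1',f_scale=.0005); p=z.x
    print(len(q),'x0',p[0],'tiltx deg',np.degrees(p[1]),'y0',p[2],'tilty',np.degrees(p[3]),'r',p[4],'rms',np.sqrt((z.fun**2).mean()))
m=(Q[...,2]>.066)&(Q[...,2]<.122)&(abs(Q[...,0])<.019)&(abs(Q[...,1])<.03)&(d>0)
fit(m,.0205)
```

```text
204 [98 63 53] [  0.4  -3.8 206.1]
207 [98 63 53] [  0.4  -1.2 206.6]
210 [44 45 46] [  0.4 -20.6 119.5]
213 [44 45 46] [  0.4 -20.6 112.2]
216 [43 45 45] [  0.4 -20.6 105.4]
219 [42 44 44] [  0.4 -20.6  98.9]
222 [42 43 44] [  0.4 -20.6  92.6]
225 [42 43 43] [  0.4 -20.6  86.8]
228 [42 42 43] [  0.4 -20.5  81.3]
231 [41 42 43] [  0.4 -20.7  75.6]
234 [40 41 42] [  0.4 -20.5  70.9]
237 [42 47 49] [  0.5 -25.5  50.5]
240 [50 60 64] [  0.4 -20.1  62.7]
243 [74 89 95] [  0.4 -19.7  59.4]
246 [74 90 95] [  0.4 -19.5  55.6]
249 [77 93 99] [  0.4 -19.5  51.4]
252 [ 79  95 100] [  0.4 -19.5  47.4]
255 [ 80  97 102] [  0.4 -19.4  43.9]
258 [79 94 99] [  0.4 -19.5  40. ]
261 [62 72 76] [  0.4 -19.5  36.5]
264 [37 37 37] [  0.4 -21.9  26.9]
267 [39 38 39] [  0.4 -21.7  24.2]
270 [44 43 44] [  0.4 -20.8  23.3]
273 [40 40 40] [  0.4 -19.7  22.9]
276 [41 40 41] [  0.4 -18.5  22.8]
279 [41 39 40] [  0.4 -17.3  22.7]
282 [41 38 39] [  0.4 -15.9  22.9]
285 [81 49 36] [  0.4 -16.2  19.5]
288 [81 49 35] [  0.4 -16.1  17. ]
291 [81 49 34] [  0.4 -16.2  14.2]
294 [82 48 34] [  0.4 -16.1  11.9]
297 [82 4
[... 468 characters left out ...]
-16.1 -16.9]
339 [88 47 24] [  0.3 -21.7 -27.7]
342 [89 48 25] [  0.4 -16.1 -20.3]
345 [90 47 24] [  0.4 -16.2 -22. ]
348 [106  56  27] [  0.4 -15.9 -23.1]
351 [153  85  41] [  0.4 -15.3 -23.7]
354 [152  83  39] [  0.4 -14.6 -24.2]
357 [150  82  38] [  0.4 -13.7 -24.3]
360 [150  82  38] [  0.4 -12.6 -24.1]
363 [150  82  38] [  0.4 -11.6 -24.2]
366 [150  82  38] [  0.4 -10.3 -23.8]
369 [150  82  37] [  0.4  -9.6 -24.1]
372 [146  79  37] [  0.4  -8.5 -24. ]
375 [110  58  27] [  0.4  -7.5 -24.1]
378 [110  58  28] [  0.4  -6.5 -24.1]
1752 x0 0.00016408389837500704 tiltx deg -0.17262582496628442 y0 -0.00043099562724879575 tilty -0.05831047172961599 r 0.02020701411603259 rms 0.00019367386087119394
```

Run:
```python
from h import *
import pickle
from scipy.optimize import least_squares
C=pickle.load(open('wrist7.pkl','rb')); im=cv2.imread('pics/wrist7.png'); d=np.load('wrist7.npy')
f,cx,cy,o,M,_=C; s=bot.get_obs(); R0=R.from_quat(s['tool_rot'])
v,u=np.mgrid[:480,:640]; P=o+(np.stack([(u-cx)/f,(v-cy)/f,np.ones_like(d)],-1)*d[...,None])@M.T
Q=R0.inv().apply((P-s['eef_pos']).reshape(-1,3)).reshape(480,640,3)
hsv=cv2.cvtColor(im,cv2.COLOR_BGR2HSV)
w=(hsv[...,2]>110)&(abs(Q[...,2]-.2135)<.006)&(abs(Q[...,0])<.036)&(abs(Q[...,1])<.036)
q=Q[w]; print(len(q),q.min(0),q.max(0),np.median(q,0))
A=np.c_[q[:,:2],np.ones(len(q))]; k=np.linalg.lstsq(A,q[:,2],rcond=None)[0]; print('ring plane slope deg',np.degrees(k[:2]))
ang=np.arctan2(q[:,1],q[:,0]); rr=np.hypot(q[:,0],q[:,1]); E=[]
for b in np.arange(-np.pi,np.pi,.15):
    m=(ang>=b)&(ang<b+.15)
    if m.sum()>8: i=np.nonzero(m)[0]; E.append(q[i[np.argsort(rr[i])[-2]],:2])
E=np.array(E); z=least_squares(lambda p:np.hypot(*(E-p[:2]).T)-p[2],[0,0,.03],loss='soft_l1',f_scale=.0005).x; print('ring outer ctr',z,len(E))
b=(hsv[...,0]>100)&(hsv[...,1]>80)&(abs(Q[...,2]-.206)<.004)&(abs(Q[...,0])<.03)&(abs(Q[...,1])<.03); print('glass',b.sum(),Q[b].min(0),Q[b].max(0),np.median(Q[b],0))
for r in range(172,236,4):
    c=np.nonzero(w[r])[0]; 
    if len(c): print(r,c[0],c[-1],Q[r,c[0]].round(4),Q[r,c[-1]].round(4))
```

```text
1343 [-0.02851894 -0.03005357  0.20837934] [0.03098245 0.01661753 0.21634044] [ 0.00243944 -0.01470168  0.2108625 ]
ring plane slope deg [ 0.03109169 -0.50801725]
ring outer ctr [ 0.00103769 -0.00047653  0.02938151] 29
glass 491 [-0.01243258 -0.01399323  0.20395122] [0.01484984 0.00301635 0.20834768] [ 0.00081624 -0.00528636  0.20631057]
172 307 329 [-0.0082 -0.029   0.2128] [ 0.0099 -0.0284  0.2163]
176 301 337 [-0.013  -0.0261  0.2108] [ 0.0164 -0.0255  0.2141]
180 295 342 [-0.018  -0.0225  0.2121] [ 0.0205 -0.0224  0.2131]
184 291 346 [-0.0214 -0.0193  0.2117] [ 0.0239 -0.0191  0.2128]
188 288 348 [-0.0239 -0.0161  0.2113] [ 0.0255 -0.0162  0.2109]
192 286 350 [-0.0256 -0.0126  0.2118] [ 0.0272 -0.0129  0.2106]
196 285 352 [-0.0265 -0.0094  0.211 ] [ 0.0289 -0.0095  0.2107]
200 284 353 [-0.0273 -0.0063  0.21  ] [ 0.0298 -0.0061  0.2107]
204 283 353 [-0.0283 -0.0027  0.211 ] [ 0.0299 -0.0029  0.21  ]
208 283 353 [-0.0285  0.0009  0.2117] [0.0301 0.0008 0.2112]
212 284 353 [-0.0276  0.0041  0.2107] [0.0302 0.0043 0.2115]
216 285 352 [-0.027   0.0078  0.2117] [0.0294 0.0077 0.2111]
220 287 350 [-0.0253  0.0112  0.2114] [0.0277 0.0109 0.2102]
224 288 348 [-0.0245  0.0145  0.2105] [0.0262 0.0147 0.2113]
```

View pics/side7.png

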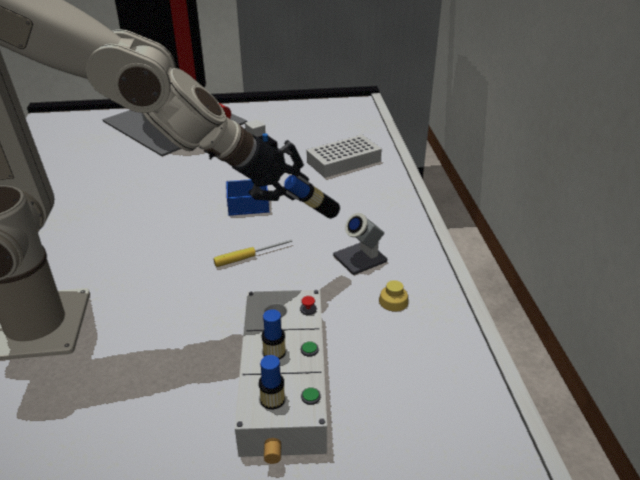

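Run:
```python
from h import *
s=bot.get_obs(); print(abs(s['joint_vel']).max(),s['grip_width'],s['ft_force'],s['clock']); rel(T,tool(AZ,45))
print(bot.job_done())
```

```text
0.0024949714282348646 0.031029309922724298 [-0.22904428  0.05630821 -0.64426222] 7.3167
lin [0.0004 0.0002 0.0004] rot [ 0.01 -0.    0.05] joints [-0.04 -0.04 -0.6   0.29  0.33  1.22] t 7.3167
the job is handed in; nothing more can be done
None
```

I drew the cartridge out of the red-indicator well at the +y end of the block, tilted it 45° towards the inspection camera, and handed in at 7.3 s while still holding it there.

**Final position:** From the wrist camera's depth reading, the foot is about 80 mm in front of the glass and about 1 mm off the lens axis. The cartridge sits within about 0.2° of the gripper axis. The lens direction read within 0.1° of where the gripper points in the earlier wrist picture, and within 0.5° from the part of the ring visible at the end.

**Hold:** The grip is steady at 31 mm, the arm was nearly still (joint speeds under 0.003 rad/s), and the wrist force reading was under 1 N.

**Surroundings:** The last side picture shows the other two cartridges seated. The screwdriver, bin, suction cup and camera stand are where they were at the start.

**Disagreements:** The fixed cameras and the wrist camera placed the lens 2–3 mm apart. I aimed between the two, and the last wrist-camera check left about 1 mm of sideways error, which I did not correct. A rough by-eye reading of the side picture put the foot about 4 mm further along than predicted. I trusted the wrist depth instead, because it gave the same foot position from both the knob top and the flange.

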